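# Refill the seasoning caddy

## Robot

A 7-joint arm with a two-finger parallel gripper is mounted at the origin on the work surface. World frame = base frame: x ahead of the robot, y to its left, z up, the work surface at z = 0. Lengths are in m, angles in rad, forces in N, time in s.
With the tool pointing down it reaches from about 0.425 to 0.925 m from the base axis. Payload 6.8 kg.
Tool frame: the origin (TCP) lies midway between the tips of the shut fingers; the grasp point (between the pads) lies 19 mm behind it; z points along the fingers, y is the line along which they close (so a half turn about z gives the same grasp; the last joint's range is limited). The gripper opens to 85 mm and grips with 20 to 120 N. Pads are 22 mm wide; open, the fingers measure 114 mm over their backs; the gripper's body (76 mm by 85 mm) begins 54 mm behind the grasp point. The pads swing forward as they close: fully open they stand 13 mm farther back than shut.
Start: joints at [1.089, 0.477, 0.022, 1.555, -0.011, 1.109, -0.083], TCP at [0.246, -0.628, 0.231] pointing down, gripper open.
Joint ranges: [-2.96, 2.96], [-0.34, 2.1], [-1.41, 1.46], [0.24, 2.44], [-1.37, 4.51], [0.17, 1.92], [-2.96, 2.96]. Speed limits (rad/s): [2.39, 2.39, 3.14, 3.14, 3.14, 3.14, 3.14].

## Interface

Orientations are given as a rotation vector (axis times angle).
In Python, from bench import status, vision, r gives the robot as it stands. The module is installed in compiled form; this text tells all that it offers.
- The arm moves only by the shell command python3 -m handwheel 'ROWS' [OPENING] [FORCE]. ROWS is JSON, a list of rows, each an object with "dp": the shift along the tool's x, y, z in m, a list of three; "delta_rot": the turn, a rotation vector about the tool's x, y, z in rad, a list of three. In form: [{"dp": [x, y, z], "delta_rot": [rx, ry, rz]}, ...]. A call has 1 to 12 rows; each row is the pose to reach, as a shift and turn from the pose commanded when the call began, along the tool's axes at that moment; what a row does not reach only later rows make up. A row lasts 1/8 s, in which the tool goes at most 62.5 mm and 10.7 degrees, less where a joint would pass 70% of its speed; a pose out of reach is approached as far as the arm can. A call with a gripper value outside its range is refused whole. OPENING is the opening, from 0 (shut) to 1 (fully open), set as the call begins (- or left out, the last holds). The fingers move at their own pace and stop on an object; FORCE is the grip in N (left out, the last holds). Time passes only in rows, so rows that repeat a pose let the fingers close. It gives the time, the measured TCP pose, the force, the opening and the grip force at its end, in the units of the state.
- status.get_obs(): the state, without advancing time (a new reading comes with each control period).
- vision.grab_frame(name): name is "scene" or "top" or "wrist"; returns a dict with "img" (420x560x3 uint8, blue, green, red), "fovy" (degrees; the focal length in pixels is half the picture's height over the tangent of half this angle, whatever the lens; pixels are square), "cx", "cy" (the principal point, pixels), "distortion" ([k1, k2, p1, p2, k3] as OpenCV has them; the pictures are not rectified), "world_from_camera" (4x4, takes a point from camera to world coordinates). Camera axes: x right, y up, looking along -z (the intrinsics and any distortion apply to the point x, -y, -z); pixel columns grow to the right and rows downward; lengths in m; the calibration is good to about 2 mm. A picture is of the moment at which its call begins. There is no depth.
- r.hand_in(): hands the job in; it is judged then, once.
The state is a dict: "clock": time; "joints": joint angles; "qvel": joint speeds; "tau": joint torques, N m; "tcp_pos": TCP position; "orientation": TCP orientation; "contact_force": force on the tool from outside, world axes, zero at the start; "moment": the same for the moment, N m; "grip_width": finger opening in m; "gripper_force": force on a finger pad.
Only numpy, scipy, OpenCV 4.12 (cv2) and the standard library are available. Lean on these libraries where they do the work, as an engineer would, in place of code of your own. Each camera call takes 0.05 s, during which the arm holds its last target. There are 200 camera calls.

## Task

Refill the seasoning caddy: drop the three narrow round tins down its tube, lying flat on top of one another, the one with the knob last so that it ends up on top, and stand the glass shaker upright on the floor of the open square bay. Leave the square tin and the wide round tin where they are.

Things in the scene. Friction and masses are not known exactly. Their poses are not given: they have to be found in the camera images.
- caddy: Fixed wooden caddy: a flat board 200 x 92 x 8 mm carrying a white upright tube at one end and an open square wooden bay at the other; it may face any way. Origin: centre of the board's underside, on the bench; x along the board towards the bay, z up. Tube axis at x = -50 mm, bay centre at x = +50 mm.
- tube_floor (a point): Where the tube is to be loaded: centre of the tube's inner floor, 8 mm above the bench, axes as the caddy. The tube is round and open at the top, bore 46 mm for the lowest 74 mm above this point, then flaring to 60 mm inside (68 mm outside) at the rim, which is 84 mm above this point (92 mm above the bench); 54 mm outside below the flare. Three tins stacked fill it to 90 mm above this point.
- bay_floor (a point): Centre of the bay's inner floor, 8 mm above the bench, axes as the caddy. The bay is 70 x 70 mm inside (sides along the caddy's x and y), walls 5 mm thick, rim 29 mm above this point.
- tin_flat_1: Narrow round steel tin with a flat brass lid, 38 mm across, 30 mm high, about 70 g, standing loose on the bench. Origin: centre of its underside, z up.
- tin_flat_2: A second tin, the same as tin_flat_1; the two may go in either order.
- tin_knob: Narrow round steel tin with a brass lid, as the flat ones, 38 mm across, 30 mm high, with a small dark knob in the middle of its lid, 14 mm across, its top 43 mm above the underside. Origin: centre of its underside, z up.
- shaker: Loose round glass shaker, 42 mm across, 80 mm high with a black cap with pale holes (cylinder up to 74 mm, then a shallow dome), about 140 g. Origin: centre of its underside, z up.
- tin_square: Look-alike that stays: square steel tin with a flat brass lid, 38 x 38 mm, 30 mm high, loose. Origin: centre of its underside, z up.
- tin_wide: Look-alike that stays: round steel tin with a flat brass lid, 58 mm across (too wide for the tube), 30 mm high, loose. Origin: centre of its underside, z up.

How it is judged:
At the end, for the whole second after the job is handed in: Flat tins in the tube's lower two places, knobbed tin on top, each flat (0.15 rad), heights to 8 mm, within 10 (knobbed 12) mm of the axis; shaker upright (0.12 rad) on the bay floor to 8 mm, within 22 mm of its centre; square and wide tins moved under 30 mm; at rest (horizontal distance between each of tin_flat_1, tin_flat_2 and tube_floor below 0.01 m and horizontal distance between tin_knob and tube_floor below 0.012 m and z of tin_flat_1 in the frame of tube_floor between -0.008 and 0.038 m and z of tin_flat_2 in the frame of tube_floor between -0.008 and 0.038 m and z of tin_knob in the frame of tube_floor between 0.052 and 0.068 m and angle between each of tin_flat_1, tin_flat_2, tin_knob's own z axis and vertical below 0.15 rad and horizontal distance between shaker and bay_floor below 0.022 m and z of shaker in the frame of bay_floor between -0.008 and 0.008 m and angle between shaker's own z axis and vertical below 0.12 rad and distance of each of tin_square, tin_wide from where it was at the start of the episode below 0.03 m and linear speed of each of tin_flat_1, tin_flat_2, tin_knob, shaker below 0.02 m/s); the robot touches nothing.
It fails at once if the square tin was moved by more than 30 mm (distance of tin_square from where it was at the start of the episode above 0.03 m).
It fails at once if the wide tin was moved by more than 30 mm (distance of tin_wide from where it was at the start of the episode above 0.03 m).
It also fails if it takes over 112 s, if anything falls off the work surface, if the arm or the gripper's body presses on something with over 40 N, if the wrist force passes 120 N, or if a joint passes its speed limit or range.

## Working session

There is one attempt and no reset: what is moved stays moved. The work goes in short steps, Python scripts to look and compute and a shell command to move; the robot and the scene stay as the last step left them, time stands still between calls to the robot, and variables do not carry over. Pictures are saved under pics/ and viewed, at most 14 in all, crops included, and the job is handed in when it is done.

```bash
mkdir -p pics
cat > h.py <<'E'
import numpy as np, cv2
from scipy.spatial.transform import Rotation as R
from bench import status, vision, r
def cam(n):
    f=vision.grab_frame(n); h=f["img"].shape[0]
    fl=h/2/np.tan(np.radians(f["fovy"])/2)
    f["K"]=np.array([[fl,0,f["cx"]],[0,fl,f["cy"]],[0,0,1]]); f["d"]=np.array(f["distortion"],float); f["T"]=np.array(f["world_from_camera"])
    return f
def plane(f,px,z):
    u=cv2.undistortPoints(np.array(px,float).reshape(-1,1,2),f["K"],f["d"])[:,0]
    d=np.c_[u[:,0],-u[:,1],-np.ones(len(u))]@f["T"][:3,:3].T; o=f["T"][:3,3]
    return o+d*((z-o[2])/d[:,2])[:,None]
def proj(f,P):
    P=np.atleast_2d(P); c=(P-f["T"][:3,3])@f["T"][:3,:3]
    return cv2.projectPoints(c*[1,-1,-1],np.zeros(3),np.zeros(3),f["K"],f["d"])[0][:,0]
E
python3 - <<'E'
from h import *
for n in("scene","top","wrist"):
    f=cam(n); cv2.imwrite(f"pics/{n}0.png",f["img"]); print(n,f["fovy"],f["d"],f["T"].round(3).tolist())
print(status.get_obs())
E
```

```text
scene 54.40786252906253 [0.01536617 0.         0.         0.         0.        ] [[-0.249, -0.526, 0.813, 1.34], [0.968, -0.144, 0.203, 0.21], [0.011, 0.838, 0.545, 0.588], [0.0, 0.0, 0.0, 1.0]]
top 45.12159287125477 [-0.15501388  0.          0.          0.          0.        ] [[-0.005, 0.999, -0.054, 0.466], [-1.0, -0.006, -0.013, 0.005], [-0.014, 0.054, 0.998, 1.387], [0.0, 0.0, 0.0, 1.0]]
wrist 67.72789758387003 [-0.07096371  0.          0.          0.          0.        ] [[0.365, 0.889, 0.275, 0.317], [-0.931, 0.349, 0.107, -0.6], [-0.001, -0.295, 0.956, 0.373], [0.0, 0.0, 0.0, 1.0]]
{'clock': 0.15, 'joints': array([ 1.08893457,  0.47761923,  0.02236113,  1.55622657, -0.01152832,
        1.10928587, -0.08312574]), 'qvel': array([-0.00101011, -0.00460118,  0.00084149, -0.00294972,  0.0012174 ,
       -0.00099435, -0.00061328]), 'tau': array([ 1.77183567e-03, -5.96928227e+01,  1.60976943e+00, -2.81489825e+01,
        1.25735733e-02,  6.62941442e-03,  3.45936758e-05]), 'tcp_pos': array([ 0.24628245, -0.62797468,  0.23054235]), 'orientation': array([-3.08555712e+00, -5.83386142e-01,  5.34793895e-04]), 'contact_force': array([ 0.33101738, -1.11702773,  0.03481061]), 'moment': array([-0.04005832,  0.02242031, -0.00389744]), 'gripper_force': 0.0, 'grip_width': 0.08548581041049087}
```

View pics/top0.png

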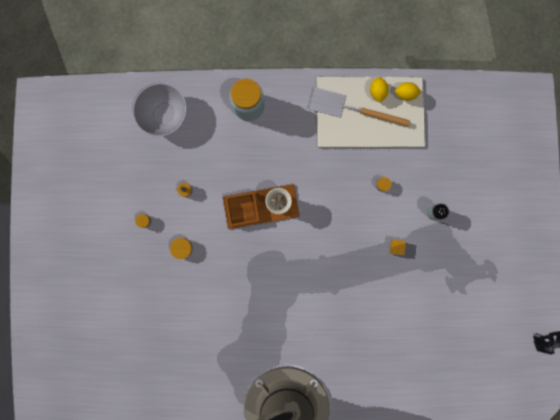

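View pics/scene0.png

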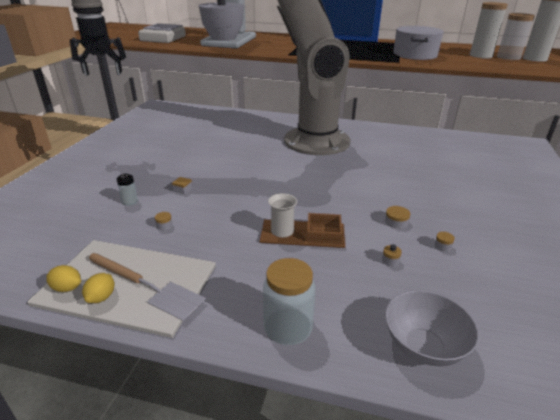

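The top view shows the knobbed tin at (184,189), flat tins at (142,221) and (384,184), the wide tin at (181,248), the square tin at (398,247) and the shaker at (440,211). The bay is at (241,209) and the tube at (278,201). The scene view agrees.

Run:
```python
from h import *
cams={n:cam(n) for n in("top","scene")}
f=cams["top"]; hsv=cv2.cvtColor(f["img"],cv2.COLOR_BGR2HSV)
def blobs(f,box,lo,hi):
    hsv=cv2.cvtColor(f["img"],cv2.COLOR_BGR2HSV); m=cv2.inRange(hsv,lo,hi); x0,y0,x1,y1=box
    k=np.zeros_like(m);k[y0:y1,x0:x1]=m[y0:y1,x0:x1]
    c,_=cv2.findContours(k,cv2.RETR_EXTERNAL,cv2.CHAIN_APPROX_NONE)
    return sorted([q for q in c if cv2.contourArea(q)>25],key=cv2.contourArea,reverse=True)
T={}
for nm,(u,v),us in[("knob",(184,189),(392,253)),("flat1",(142,221),(445,238)),("wide",(181,248),(398,214)),("flat2",(384,184),(163,217)),("square",(398,247),(181,184))]:
    for n,(a,b) in(("top",(u,v)),("scene",us)):
        g=cams[n]; c=blobs(g,(a-18,b-14,a+18,b+14),(8,120,60),(30,255,255))
        if not c: print(nm,n,"none");continue
        q=cv2.convexHull(c[0])[:,0]; P=plane(g,q,.030); (ctr,d,an)=cv2.minAreaRect(P[:,:2].astype(np.float32)*1000)
        print(nm,n,np.round(ctr,1),np.round(d,1),round(an,1))
# tube rim: bright
c=blobs(f,(258,182,298,222),(0,0,150),(180,70,255))
for q in c[:2]:
    P=plane(f,cv2.convexHull(q)[:,0],.092); print("rim",np.round(cv2.minEnclosingCircle(P[:,:2].astype(np.float32)*1000),1) if 0 else cv2.minAreaRect(P[:,:2].astype(np.float32)*1000))
# board: brown
c=blobs(f,(215,178,310,238),(0,110,30),(22,255,255))
for q in c[:3]:
  for z in(.008,.037):
    print("board",z,cv2.minAreaRect(plane(f,cv2.convexHull(q)[:,0],z)[:,:2].astype(np.float32)*1000))
# shaker cap: dark
c=blobs(f,(425,196,456,226),(0,0,0),(180,255,70))
for q in c[:2]: print("cap",cv2.minAreaRect(plane(f,cv2.convexHull(q)[:,0],.070)[:,:2].astype(np.float32)*1000))
g=cams["scene"]; c=blobs(g,(112,168,142,192),(0,0,0),(180,255,70))
for q in c[:2]: print("cap s",cv2.minAreaRect(plane(g,cv2.convexHull(q)[:,0],.070)[:,:2].astype(np.float32)*1000))
im=np.hstack([cv2.resize(f["img"][160:260,120:320],None,fx=2,fy=2,interpolation=cv2.INTER_CUBIC),cv2.resize(f["img"][160:260,360:460],None,fx=2,fy=2)])
im2=cv2.resize(g["img"][160:280,240:480],None,fx=2.5,fy=2.5); im2=im2[:,:600]
cv2.imwrite("pics/c1.png",np.vstack([im,im2]))
```

```text
knob top [602.3 274.9] [35.6 35.8] 0.4
knob scene [612.5 273.7] [35.  34.1] 3.4
flat1 top [518.6 388. ] [35.6 36.4] 0.4
flat1 scene [526.6 388.3] [32.7 40.8] 77.1
wide top [443.7 282.5] [54.1 57.6] 0.0
wide scene [451.4 281.9] [50.6 59.8] 89.9
flat2 top [ 615.3 -268.2] [35.7 35.6] 88.9
flat2 scene [ 621.3 -266.8] [40.  30.5] 27.5
square top [ 443.4 -303.3] [39.9 38.1] 81.0
square scene [ 449.1 -300.7] [38.  38.5] 80.7
rim ((566.9411010742188, 13.43470573425293), (66.25164794921875, 57.13372802734375), 14.650494575500488)
board 0.008 ((556.6719970703125, 66.05458068847656), (90.2128677368164, 197.65966796875), 9.75951862335205)
board 0.037 ((554.7705078125, 64.76144409179688), (88.31631469726562, 193.5042266845703), 9.759501457214355)
cap ((536.2330322265625, -411.80950927734375), (41.05230712890625, 39.73442840576172), 89.5889892578125)
cap s ((540.4326782226562, -410.21728515625), (63.739768981933594, 38.64034652709961), 39.41355514526367)
```

View pics/c1.png

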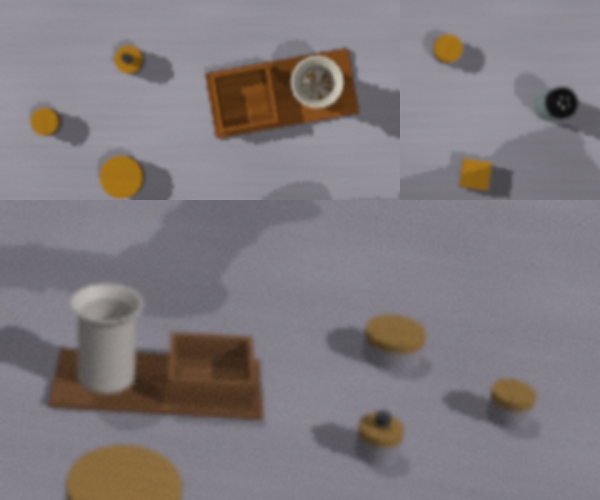

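Both views agree: the heights, sizes (lids about 36–40 mm, board 198x90) and reach (0.53–0.68 m) are all plausible. The caddy's x axis points along (-0.169, 0.985), with the tube near (565,17) and the bay near (548,115) mm. I'll move above the shaker first and align the tool with the world axes.

```bash
python3 -m handwheel '[{"dp":[0.349,-0.095,0],"delta_rot":[0,0,0.374]},{"dp":[0.349,-0.095,0],"delta_rot":[0,0,0.374]},{"dp":[0.349,-0.095,0],"delta_rot":[0,0,0.374]},{"dp":[0.349,-0.095,0],"delta_rot":[0,0,0.374]},{"dp":[0.349,-0.095,0],"delta_rot":[0,0,0.374]},{"dp":[0.349,-0.095,0],"delta_rot":[0,0,0.374]},{"dp":[0.349,-0.095,0],"delta_rot":[0,0,0.374]},{"dp":[0.349,-0.095,0],"delta_rot":[0,0,0.374]},{"dp":[0.349,-0.095,0],"delta_rot":[0,0,0.374]},{"dp":[0.349,-0.095,0],"delta_rot":[0,0,0.374]}]' 1
python3 - <<'E'
from h import *
f=cam("wrist"); cv2.imwrite("pics/w1.png",f["img"]); print(f["T"].round(3).tolist()); o=status.get_obs(); print(o["tcp_pos"],R.from_rotvec(o["orientation"]).as_matrix().round(3).tolist())
print(proj(f,[[.536,-.412,.0],[.536,-.412,.08]]))
E
```

```text
clock: 1.5
tcp_pos: [0.5355, -0.4138, 0.2314]
orientation: [3.141, -0.004, -0.0]
contact_force: [0.7, -0.3, 0.2]
grip_width: 0.0857
gripper_force: 0.0
[[-0.002, 0.956, 0.295, 0.612], [-1.0, -0.003, 0.001, -0.414], [0.001, -0.295, 0.956, 0.374], [0.0, 0.0, 0.0, 1.0]]
[ 0.53577331 -0.41353901  0.23139142] [[1.0, -0.002, -0.0], [-0.002, -1.0, -0.0], [-0.0, 0.0, -1.0]]
[[280.73863605 177.87445404]
 [280.4267986  194.29797371]]
```

View pics/w1.png

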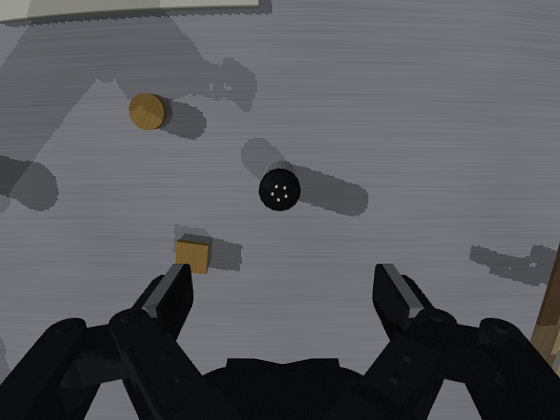

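The wrist view shows the shaker cap at (280,189), the flat tin at (147,111) and the square tin at (192,256). I'll measure the cap and the tin from here.

```bash
cat >> h.py <<'E'
def blob(f,uv,kind,z,r=30,show=True):
    lo,hi={"lid":((8,100,40),(32,255,255)),"dark":((0,0,0),(180,255,60))}[kind]
    m=cv2.inRange(cv2.cvtColor(f["img"],cv2.COLOR_BGR2HSV),lo,hi); k=np.zeros_like(m); u,v=map(int,uv)
    s=np.s_[max(v-r,0):v+r,max(u-r,0):u+r]; k[s]=m[s]
    c=max(cv2.findContours(k,cv2.RETR_EXTERNAL,cv2.CHAIN_APPROX_NONE)[0],key=cv2.contourArea)
    q=cv2.convexHull(c)[:,0]; a=cv2.minAreaRect((plane(f,q,z)[:,:2]*1000).astype(np.float32))
    print(kind,"ctr",np.round(a[0],1),"size",np.round(a[1],1)); return np.array(a[0])/1000
E
python3 - <<'E'
from h import *
f=cam("wrist"); blob(f,(280,189),"dark",.074,26); blob(f,(147,111),"lid",.03); blob(f,(192,256),"lid",.03,25)
E
```

```text
dark ctr [ 539.2 -410.8] size [40.6 41.5]
lid ctr [ 615.2 -269.5] size [40.9 36.4]
lid ctr [ 445.1 -303.1] size [39.7 41.7]
```

```bash
python3 -m handwheel '[{"dp":[0.002,-0.002,0.06]},{"dp":[0.002,-0.002,0.12]},{"dp":[0.002,-0.002,0.16]},{"dp":[0.002,-0.002,0.186]},{"dp":[0.002,-0.002,0.186]},{"dp":[0.002,-0.002,0.186]}]' 1 || true
python3 -m handwheel '[{"dp":[0.002,-0.002,0.06],"delta_rot":[0,0,0]},{"dp":[0.002,-0.002,0.12],"delta_rot":[0,0,0]},{"dp":[0.002,-0.002,0.16],"delta_rot":[0,0,0]},{"dp":[0.002,-0.002,0.186],"delta_rot":[0,0,0]},{"dp":[0.002,-0.002,0.186],"delta_rot":[0,0,0]},{"dp":[0.002,-0.002,0.186],"delta_rot":[0,0,0]}]' 1 --help 2>&1 | head -3
```

```text
invalid input: not JSON, or not a numbervalidation failed for argument at $[0]...
```

```bash
python3 -c "
from h import *
o=status.get_obs();print(o['clock'],o['tcp_pos'])"
```

```text
1.6 [ 0.53599717 -0.41329092  0.23140714]
```

Both calls were refused and the arm has not moved, so I'll use full rows.

```bash
python3 -m handwheel '[{"dp":[0.002,-0.002,0.06],"delta_rot":[0,0,0]},{"dp":[0.002,-0.002,0.12],"delta_rot":[0,0,0]},{"dp":[0.002,-0.002,0.16],"delta_rot":[0,0,0]},{"dp":[0.002,-0.002,0.186],"delta_rot":[0,0,0]},{"dp":[0.002,-0.002,0.186],"delta_rot":[0,0,0]},{"dp":[0.002,-0.002,0.186],"delta_rot":[0,0,0]}]' 1
python3 -m handwheel '[{"dp":[0,0,0],"delta_rot":[0,0,0]},{"dp":[0,0,0],"delta_rot":[0,0,0]},{"dp":[0,0,0],"delta_rot":[0,0,0]},{"dp":[0,0,0],"delta_rot":[0,0,0]},{"dp":[0,0,0],"delta_rot":[0,0,0]},{"dp":[0,0,0],"delta_rot":[0,0,0]}]' 0 40
```

```text
clock: 2.35
tcp_pos: [0.5394, -0.4113, 0.0466]
orientation: [3.141, -0.001, 0.002]
contact_force: [0.6, -0.6, -0.2]
grip_width: 0.0858
gripper_force: 0.0
clock: 3.1
tcp_pos: [0.5393, -0.4109, 0.0465]
orientation: [3.141, -0.0, 0.002]
contact_force: [-0.4, 0.4, 6.0]
grip_width: 0.0404
gripper_force: 41.0
```

```bash
python3 -m handwheel '[{"dp":[0,0,-0.06],"delta_rot":[0,0,0]},{"dp":[0,0,-0.12],"delta_rot":[0,0,0]},{"dp":[0,0,-0.17],"delta_rot":[0,0,0]},{"dp":[-0.02,-0.10,-0.18],"delta_rot":[0,0,0]},{"dp":[-0.08,-0.48,-0.18],"delta_rot":[0,0,0]},{"dp":[-0.08,-0.48,-0.18],"delta_rot":[0,0,0]},{"dp":[-0.08,-0.48,-0.18],"delta_rot":[0,0,0]},{"dp":[-0.08,-0.48,-0.18],"delta_rot":[0,0,0]},{"dp":[-0.08,-0.48,-0.18],"delta_rot":[0,0,0]},{"dp":[-0.08,-0.48,-0.18],"delta_rot":[0,0,0]},{"dp":[-0.08,-0.48,-0.18],"delta_rot":[0,0,0]},{"dp":[-0.08,-0.48,-0.18],"delta_rot":[0,0,0]}]'
python3 - <<'E'
from h import *
f=cam("wrist"); cv2.imwrite("pics/w2.png",f["img"]); o=status.get_obs(); print(o["tcp_pos"],o["grip_width"],R.from_rotvec(o["orientation"]).as_matrix().round(3).tolist())
print(proj(f,[[.565,.017,.092],[.548,.115,.037]]))
E
```

```text
clock: 4.6
tcp_pos: [0.4577, 0.0737, 0.2254]
orientation: [-3.14, -0.012, -0.0]
contact_force: [0.3, -1.3, -2.3]
grip_width: 0.0408
gripper_force: 41.6
[0.45820745 0.07093734 0.22523193] 0.040952326497619713 [[1.0, 0.004, -0.0], [0.004, -1.0, -0.0], [-0.0, 0.0, -1.0]]
[[351.94408803  75.67228976]
 [242.29972209  98.72531558]]
```

View pics/w2.png

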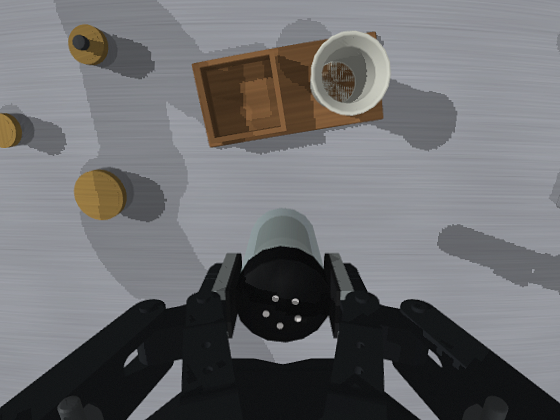

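The wrist view shows the shaker held upright, the tube rim centred near (350,73), and the bay's outer corners near (193,64), (274,51), (285,132) and (208,146). The knobbed tin is at (86,44).

Run:
```python
from h import *
f=cam("wrist"); hsv=cv2.cvtColor(f["img"],cv2.COLOR_BGR2HSV)
m=cv2.inRange(hsv,(0,0,175),(180,60,255)); k=np.zeros_like(m); k[20:125,300:400]=m[20:125,300:400]
c=max(cv2.findContours(k,cv2.RETR_EXTERNAL,cv2.CHAIN_APPROX_NONE)[0],key=cv2.contourArea)
q=cv2.convexHull(c)[:,0]; P=plane(f,q,.092)[:,:2]*1000
print("rim",cv2.fitEllipse(P.astype(np.float32)), cv2.boundingRect(c))
m=cv2.inRange(hsv,(0,90,20),(22,255,255)); k=np.zeros_like(m); k[20:160,170:400]=m[20:160,170:400]
c=max(cv2.findContours(k,cv2.RETR_EXTERNAL,cv2.CHAIN_APPROX_NONE)[0],key=cv2.contourArea)
print("board",cv2.minAreaRect((plane(f,cv2.convexHull(c)[:,0],.008)[:,:2]*1000).astype(np.float32)))
B=plane(f,[[193,64],[274,51],[285,132],[208,146]],.037)[:,:2]*1000; print("bay rim",B.round(0).tolist(),B.mean(0))
blob(f,(86,44),"lid",.03,32); blob(f,(99,194),"lid",.03,40)
```

```text
rim ((566.74951171875, 18.56391143798828), (65.58242797851562, 65.8083267211914), 53.924217224121094) (307, 31, 79, 84)
board ((558.0936279296875, 67.5216064453125), (91.02350616455078, 198.38424682617188), 9.855332374572754)
bay rim [[582.0, 160.0], [593.0, 80.0], [516.0, 68.0], [501.0, 149.0]] [548.07004996 114.19723341]
lid ctr [603.4 273.8] size [42.3 37.7]
lid ctr [445.  282.9] size [57.3 62.4]
```

```bash
python3 -m handwheel '[{"dp":[0.09,-0.047,0],"delta_rot":[0,0,0]},{"dp":[0.09,-0.047,0],"delta_rot":[0,0,0]},{"dp":[0.09,-0.047,0.02],"delta_rot":[0,0,0]},{"dp":[0.09,-0.047,0.08],"delta_rot":[0,0,0]},{"dp":[0.09,-0.047,0.12],"delta_rot":[0,0,0]},{"dp":[0.09,-0.047,0.15],"delta_rot":[0,0,0]},{"dp":[0.09,-0.047,0.165],"delta_rot":[0,0,0]},{"dp":[0.09,-0.047,0.169],"delta_rot":[0,0,0]},{"dp":[0.09,-0.047,0.171],"delta_rot":[0,0,0]},{"dp":[0.09,-0.047,0.171],"delta_rot":[0,0,0]}]'
```

```text
clock: 5.95
tcp_pos: [0.5496, 0.1166, 0.0553]
orientation: [-3.141, 0.001, -0.003]
contact_force: [-0.1, -0.1, -2.2]
grip_width: 0.0409
gripper_force: 41.5
```

```bash
python3 -m handwheel '[{"dp":[0,0,0.001],"delta_rot":[0,0,0]},{"dp":[0,0,0.001],"delta_rot":[0,0,0]}]'
python3 -m handwheel '[{"dp":[0,0,0],"delta_rot":[0,0,0]},{"dp":[0,0,0],"delta_rot":[0,0,0]},{"dp":[0,0,0],"delta_rot":[0,0,0]},{"dp":[0,0,0],"delta_rot":[0,0,0]},{"dp":[0,0,-0.04],"delta_rot":[0,0,0]},{"dp":[0,0,-0.09],"delta_rot":[0,0,0]},{"dp":[0,0,-0.15],"delta_rot":[0,0,0]},{"dp":[0,0,-0.175],"delta_rot":[0,0,0]}]' 0.8
```

```text
clock: 6.2
tcp_pos: [0.5496, 0.1167, 0.0544]
orientation: [-3.141, 0.0, -0.003]
contact_force: [-0.0, -1.1, 6.4]
grip_width: 0.0405
gripper_force: 42.2
clock: 7.2
tcp_pos: [0.5503, 0.117, 0.2322]
orientation: [-3.14, 0.0, -0.008]
contact_force: [-0.4, 0.2, 0.2]
grip_width: 0.0678
gripper_force: 0.0
```

```bash
python3 -m handwheel '[{"dp":[-0.031,-0.271,0],"delta_rot":[0,0,0]},{"dp":[-0.031,-0.271,0],"delta_rot":[0,0,0]},{"dp":[-0.031,-0.271,0],"delta_rot":[0,0,0]},{"dp":[-0.031,-0.271,0],"delta_rot":[0,0,0]},{"dp":[-0.031,-0.271,0],"delta_rot":[0,0,0]},{"dp":[-0.031,-0.271,0],"delta_rot":[0,0,0]},{"dp":[-0.031,-0.271,0],"delta_rot":[0,0,0]},{"dp":[-0.031,-0.271,0],"delta_rot":[0,0,0]}]'
python3 - <<'E'
from h import *
f=cam("wrist"); o=status.get_obs(); print(o["tcp_pos"],o["orientation"])
p=proj(f,[[.5186,.388,.03],[.603,.2745,.03]]); print(p)
for q in p: blob(f,q,"lid",.03,34)
cv2.imwrite("pics/w3.png",f["img"])
t=cam("top"); cv2.imwrite("pics/t3.png",t["img"])
E
```

```text
clock: 8.2
tcp_pos: [0.519, 0.3851, 0.2283]
orientation: [3.14, -0.005, 0.001]
contact_force: [0.1, -0.6, -0.5]
grip_width: 0.0681
gripper_force: 0.0
[0.51884693 0.38546906 0.22841363] [ 3.14078485e+00 -4.81788088e-03  7.06272331e-04]
[[279.50086332 184.72141575]
 [386.92058075 106.23871078]]
lid ctr [520.9 391.4] size [36.9 37.5]
lid ctr [604.5 276.1] size [37.6 39.7]
```

View pics/w3.png

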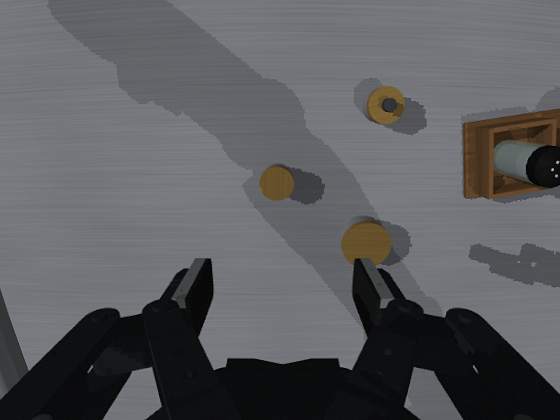

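The shaker stands upright in the bay, with its cap at (545,166). The flat tin is at (277,183), and I'll grasp it now.

```bash
python3 -m handwheel '[{"dp":[0.0015,-0.0045,0.06],"delta_rot":[0,0,0]},{"dp":[0.0015,-0.0045,0.12],"delta_rot":[0,0,0]},{"dp":[0.0015,-0.0045,0.17],"delta_rot":[0,0,0]},{"dp":[0.0015,-0.0045,0.205],"delta_rot":[0,0,0]},{"dp":[0.0015,-0.0045,0.22],"delta_rot":[0,0,0]},{"dp":[0.0015,-0.0045,0.22],"delta_rot":[0,0,0]},{"dp":[0.0015,-0.0045,0.22],"delta_rot":[0,0,0]}]'
python3 -m handwheel '[{"dp":[0,0,0],"delta_rot":[0,0,0]},{"dp":[0,0,0],"delta_rot":[0,0,0]},{"dp":[0,0,0],"delta_rot":[0,0,0]},{"dp":[0,0,0],"delta_rot":[0,0,0]},{"dp":[0,0,0],"delta_rot":[0,0,0]},{"dp":[0,0,0],"delta_rot":[0,0,0]}]' 0 40
```

```text
clock: 9.18
tcp_pos: [0.5205, 0.3928, 0.0101]
orientation: [-3.14, 0.001, -0.004]
contact_force: [0.5, 0.2, 0.3]
grip_width: 0.068
gripper_force: 0.0
clock: 9.93
tcp_pos: [0.5201, 0.3926, 0.0098]
orientation: [-3.14, 0.0, -0.003]
contact_force: [-0.4, -0.5, 5.0]
grip_width: 0.0366
gripper_force: 39.7
```

```bash
python3 -m handwheel '[{"dp":[0,0,-0.06],"delta_rot":[0,0,0]},{"dp":[0,0,-0.12],"delta_rot":[0,0,0]},{"dp":[0,0.02,-0.17],"delta_rot":[0,0,0]},{"dp":[0.046,0.375,-0.18],"delta_rot":[0,0,0]},{"dp":[0.046,0.375,-0.18],"delta_rot":[0,0,0]},{"dp":[0.046,0.375,-0.18],"delta_rot":[0,0,0]},{"dp":[0.046,0.375,-0.18],"delta_rot":[0,0,0]},{"dp":[0.046,0.375,-0.18],"delta_rot":[0,0,0]},{"dp":[0.046,0.375,-0.18],"delta_rot":[0,0,0]},{"dp":[0.046,0.375,-0.18],"delta_rot":[0,0,0]},{"dp":[0.046,0.375,-0.18],"delta_rot":[0,0,0]}]'
python3 - <<'E'
from h import *
f=cam("wrist"); o=status.get_obs(); t=o["tcp_pos"]; print(t,o["orientation"],o["grip_width"])
p=proj(f,[[t[0],t[1],t[2]+.02]]); print(p); blob(f,p[0],"lid",t[2]+.02,60)
cv2.imwrite("pics/w4.png",f["img"])
E
```

```text
clock: 11.3
tcp_pos: [0.5652, 0.0178, 0.1886]
orientation: [-3.141, -0.0, -0.0]
contact_force: [0.3, 1.0, -0.3]
grip_width: 0.0364
gripper_force: 40.4
[0.56511688 0.01862268 0.18849503] [-3.14075566e+00 -2.88511612e-03 -3.25065623e-04] 0.03651599503486645
[[280.74309171 290.60961174]]
lid ctr [566.4  17.8] size [42.  37.2]
```

View pics/w4.png

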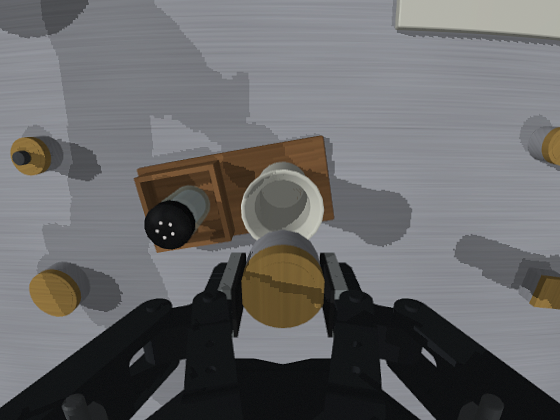

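The tin is held level, with its lid centred at (283,285) right over the tube axis; the rim is at (283,205). I'll lower it and release.

```bash
python3 -m handwheel '[{"dp":[0.001,0,0.05],"delta_rot":[0,0,0]},{"dp":[0.001,0,0.08],"delta_rot":[0,0,0]},{"dp":[0.001,0,0.09],"delta_rot":[0,0,0]},{"dp":[0.001,0,0.093],"delta_rot":[0,0,0]},{"dp":[0.001,0,0.093],"delta_rot":[0,0,0]},{"dp":[0.001,0,0.093],"delta_rot":[0,0,0]}]'
```

```text
clock: 12.1
tcp_pos: [0.5671, 0.0171, 0.0965]
orientation: [-3.141, 0.0, -0.003]
contact_force: [0.0, -0.3, -1.0]
grip_width: 0.037
gripper_force: 40.4
```

```bash
python3 -m handwheel '[{"dp":[0,0,0],"delta_rot":[0,0,0]},{"dp":[0,0,0],"delta_rot":[0,0,0]},{"dp":[0,0,0],"delta_rot":[0,0,0]},{"dp":[0,0,0],"delta_rot":[0,0,0]},{"dp":[0,0,-0.04],"delta_rot":[0,0,0]},{"dp":[0,0,-0.09],"delta_rot":[0,0,0]},{"dp":[0,0,-0.13],"delta_rot":[0,0,0]},{"dp":[-0.07,0,-0.13],"delta_rot":[0,0,0]},{"dp":[-0.07,0,-0.13],"delta_rot":[0,0,0]},{"dp":[-0.07,0,-0.13],"delta_rot":[0,0,0]}]' 0.8
python3 - <<'E'
from h import *
f=cam("wrist"); t=cam("top"); o=status.get_obs(); print(o["tcp_pos"])
p=proj(f,[[.566,.018,.05]])[0].astype(int); print(p)
a=cv2.resize(f["img"][max(p[1]-70,0):p[1]+70,p[0]-90:p[0]+90],None,fx=4,fy=4)
cv2.imwrite("pics/w5.png",a)
E
```

```text
clock: 13.35
tcp_pos: [0.4962, 0.0169, 0.2255]
orientation: [3.141, -0.0, 0.001]
contact_force: [0.3, -0.0, 0.3]
grip_width: 0.0683
gripper_force: 0.0
[0.49749583 0.01705916 0.2255198 ]
[281 120]
```

View pics/w5.png

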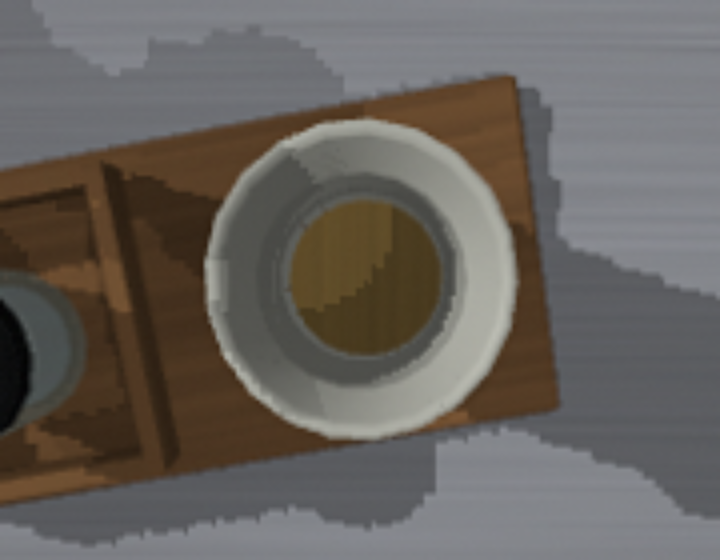

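The first tin lies flat on the tube floor, its lid centred in the bore at crop pixel (365,278). Next is the second flat tin.

```bash
python3 -m handwheel '[{"dp":[0.118,0.286,0],"delta_rot":[0,0,0]},{"dp":[0.118,0.286,0],"delta_rot":[0,0,0]},{"dp":[0.118,0.286,0],"delta_rot":[0,0,0]},{"dp":[0.118,0.286,0],"delta_rot":[0,0,0]},{"dp":[0.118,0.286,0],"delta_rot":[0,0,0]},{"dp":[0.118,0.286,0],"delta_rot":[0,0,0]},{"dp":[0.118,0.286,0],"delta_rot":[0,0,0]},{"dp":[0.118,0.286,0],"delta_rot":[0,0,0]},{"dp":[0.118,0.286,0],"delta_rot":[0,0,0]}]'
python3 - <<'E'
from h import *
f=cam("wrist"); o=status.get_obs(); print(o["tcp_pos"],o["orientation"])
p=proj(f,[[.6153,-.269,.03]]); print(p)
for q in p: blob(f,q,"lid",.03,34)
E
```

```text
clock: 14.58
tcp_pos: [0.6145, -0.2676, 0.2256]
orientation: [-3.141, -0.003, -0.0]
contact_force: [0.2, 0.1, 0.4]
grip_width: 0.0678
gripper_force: 0.0
[ 0.61443671 -0.26789598  0.2256176 ] [-3.14149193e+00 -2.24756850e-03 -6.00237096e-04]
[[283.64011026 184.13557904]]
lid ctr [ 616.3 -268.3] size [38.4 37.7]
```

```bash
python3 -m handwheel '[{"dp":[0.0015,0.0005,0.06],"delta_rot":[0,0,0]},{"dp":[0.0015,0.0005,0.12],"delta_rot":[0,0,0]},{"dp":[0.0015,0.0005,0.17],"delta_rot":[0,0,0]},{"dp":[0.0015,0.0005,0.205],"delta_rot":[0,0,0]},{"dp":[0.0015,0.0005,0.216],"delta_rot":[0,0,0]},{"dp":[0.0015,0.0005,0.216],"delta_rot":[0,0,0]},{"dp":[0.0015,0.0005,0.216],"delta_rot":[0,0,0]}]'
python3 -m handwheel '[{"dp":[0,0,0],"delta_rot":[0,0,0]},{"dp":[0,0,0],"delta_rot":[0,0,0]},{"dp":[0,0,0],"delta_rot":[0,0,0]},{"dp":[0,0,0],"delta_rot":[0,0,0]},{"dp":[0,0,0],"delta_rot":[0,0,0]},{"dp":[0,0,0],"delta_rot":[0,0,0]}]' 0 40
```

```text
clock: 15.5
tcp_pos: [0.6172, -0.27, 0.0114]
orientation: [3.14, -0.0, 0.005]
contact_force: [0.2, 0.4, 1.0]
grip_width: 0.0679
gripper_force: 0.0
clock: 16.25
tcp_pos: [0.6166, -0.2699, 0.0108]
orientation: [3.141, -0.001, 0.003]
contact_force: [-1.2, 0.3, 6.4]
grip_width: 0.0365
gripper_force: 39.7
```

```bash
python3 -m handwheel '[{"dp":[0,0,-0.06],"delta_rot":[0,0,0]},{"dp":[0,0,-0.12],"delta_rot":[0,0,0]},{"dp":[0,-0.02,-0.17],"delta_rot":[0,0,0]},{"dp":[-0.0505,-0.288,-0.18],"delta_rot":[0,0,0]},{"dp":[-0.0505,-0.288,-0.18],"delta_rot":[0,0,0]},{"dp":[-0.0505,-0.288,-0.18],"delta_rot":[0,0,0]},{"dp":[-0.0505,-0.288,-0.18],"delta_rot":[0,0,0]},{"dp":[-0.0505,-0.288,-0.18],"delta_rot":[0,0,0]},{"dp":[-0.0505,-0.288,-0.18],"delta_rot":[0,0,0]},{"dp":[-0.0505,-0.288,-0.18],"delta_rot":[0,0,0]},{"dp":[-0.0505,-0.288,-0.18],"delta_rot":[0,0,0]}]'
python3 - <<'E'
from h import *
f=cam("wrist"); o=status.get_obs(); t=o["tcp_pos"]; print(t,o["orientation"],o["grip_width"])
p=proj(f,[[t[0],t[1],t[2]+.02]]); blob(f,p[0],"lid",t[2]+.02,60)
E
```

```text
clock: 17.62
tcp_pos: [0.5655, 0.0165, 0.1892]
orientation: [3.141, -0.005, -0.0]
contact_force: [-0.3, 0.8, -0.3]
grip_width: 0.0365
gripper_force: 40.4
[0.56548125 0.01672229 0.18917205] [ 3.14107234e+00 -4.47188062e-03 -2.15808925e-04] 0.03613955609192636
lid ctr [566.5  16.6] size [36.8 41.6]
```

```bash
python3 -m handwheel '[{"dp":[0.001,-0.001,0.05],"delta_rot":[0,0,0]},{"dp":[0.001,-0.001,0.08],"delta_rot":[0,0,0]},{"dp":[0.001,-0.001,0.09],"delta_rot":[0,0,0]},{"dp":[0.001,-0.001,0.094],"delta_rot":[0,0,0]},{"dp":[0.001,-0.001,0.094],"delta_rot":[0,0,0]},{"dp":[0.001,-0.001,0.094],"delta_rot":[0,0,0]}]'
python3 -m handwheel '[{"dp":[0,0,0],"delta_rot":[0,0,0]},{"dp":[0,0,0],"delta_rot":[0,0,0]},{"dp":[0,0,0],"delta_rot":[0,0,0]},{"dp":[0,0,0],"delta_rot":[0,0,0]},{"dp":[0,0,-0.04],"delta_rot":[0,0,0]},{"dp":[0,0,-0.09],"delta_rot":[0,0,0]},{"dp":[0,0,-0.13],"delta_rot":[0,0,0]},{"dp":[-0.07,0,-0.13],"delta_rot":[0,0,0]},{"dp":[-0.07,0,-0.13],"delta_rot":[0,0,0]},{"dp":[-0.07,0,-0.13],"delta_rot":[0,0,0]}]' 0.8
python3 - <<'E'
from h import *
f=cam("wrist"); o=status.get_obs(); print(o["tcp_pos"])
p=proj(f,[[.566,.018,.05]])[0].astype(int); print(p)
a=cv2.resize(f["img"][max(p[1]-70,0):p[1]+70,p[0]-90:p[0]+90],None,fx=4,fy=4)
cv2.imwrite("pics/w6.png",a)
E
```

```text
clock: 18.42
tcp_pos: [0.5672, 0.0195, 0.0964]
orientation: [-3.141, 0.001, -0.003]
contact_force: [-0.6, 0.2, -1.1]
grip_width: 0.0366
gripper_force: 40.4
clock: 19.68
tcp_pos: [0.4962, 0.0194, 0.2256]
orientation: [3.141, -0.0, 0.001]
contact_force: [0.6, -0.7, -0.2]
grip_width: 0.0683
gripper_force: 0.0
[0.49712948 0.01946464 0.22561355]
[283 120]
```

View pics/w6.png

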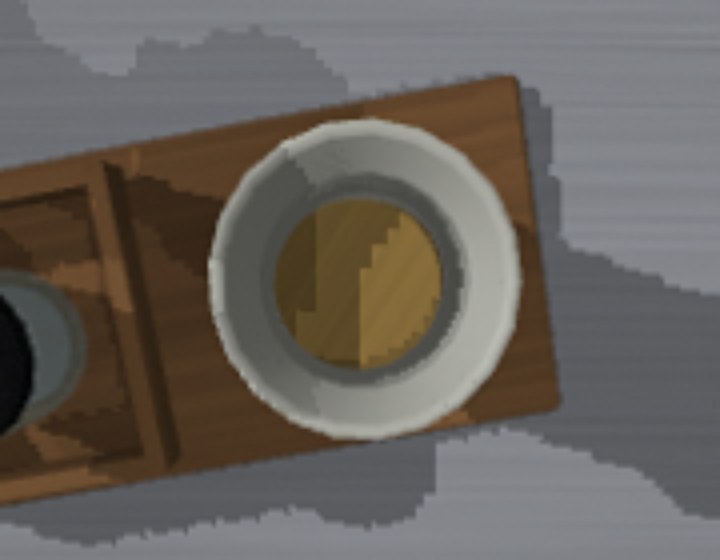

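The second tin is down and flat: its lid is at crop pixel (358,283), 167 px wide against 154 px before, which matches one tin higher. Now the knobbed tin.

```bash
python3 -m handwheel '[{"dp":[0.106,-0.255,0],"delta_rot":[0,0,0]},{"dp":[0.106,-0.255,0],"delta_rot":[0,0,0]},{"dp":[0.106,-0.255,0],"delta_rot":[0,0,0]},{"dp":[0.106,-0.255,0],"delta_rot":[0,0,0]},{"dp":[0.106,-0.255,0],"delta_rot":[0,0,0]},{"dp":[0.106,-0.255,0],"delta_rot":[0,0,0]},{"dp":[0.106,-0.255,0],"delta_rot":[0,0,0]},{"dp":[0.106,-0.255,0],"delta_rot":[0,0,0]},{"dp":[0.106,-0.255,0],"delta_rot":[0,0,0]}]'
python3 - <<'E'
from h import *
f=cam("wrist"); o=status.get_obs(); print(o["tcp_pos"],o["orientation"])
p=proj(f,[[.6035,.275,.03]]); print(p)
for q in p: blob(f,q,"lid",.03,34)
E
```

```text
clock: 20.85
tcp_pos: [0.6026, 0.2732, 0.2256]
orientation: [3.141, -0.003, 0.001]
contact_force: [-0.2, 0.1, 0.2]
grip_width: 0.0681
gripper_force: 0.0
[0.60253794 0.27351575 0.22561428] [ 3.14140867e+00 -2.24750376e-03  7.15054286e-04]
[[280.68164822 184.06635009]]
lid ctr [605.  275.7] size [37.6 37.2]
```

```bash
python3 -m handwheel '[{"dp":[0.0015,-0.001,0.06],"delta_rot":[0,0,0]},{"dp":[0.0015,-0.001,0.12],"delta_rot":[0,0,0]},{"dp":[0.0015,-0.001,0.17],"delta_rot":[0,0,0]},{"dp":[0.0015,-0.001,0.205],"delta_rot":[0,0,0]},{"dp":[0.0015,-0.001,0.216],"delta_rot":[0,0,0]},{"dp":[0.0015,-0.001,0.216],"delta_rot":[0,0,0]},{"dp":[0.0015,-0.001,0.216],"delta_rot":[0,0,0]}]'
python3 -m handwheel '[{"dp":[0,0,0],"delta_rot":[0,0,0]},{"dp":[0,0,0],"delta_rot":[0,0,0]},{"dp":[0,0,0],"delta_rot":[0,0,0]},{"dp":[0,0,0],"delta_rot":[0,0,0]},{"dp":[0,0,0],"delta_rot":[0,0,0]},{"dp":[0,0,0],"delta_rot":[0,0,0]}]' 0 40
```

```text
clock: 21.78
tcp_pos: [0.6052, 0.2761, 0.0113]
orientation: [-3.14, 0.001, -0.004]
contact_force: [0.5, 0.1, 0.6]
grip_width: 0.0684
gripper_force: 0.0
clock: 22.52
tcp_pos: [0.6046, 0.2759, 0.0108]
orientation: [-3.141, 0.0, -0.003]
contact_force: [-2.0, -0.2, 6.0]
grip_width: 0.0367
gripper_force: 39.7
```

```bash
python3 -m handwheel '[{"dp":[0,0,-0.06],"delta_rot":[0,0,0]},{"dp":[0,0,-0.12],"delta_rot":[0,0,0]},{"dp":[0,0.02,-0.17],"delta_rot":[0,0,0]},{"dp":[-0.0385,0.258,-0.18],"delta_rot":[0,0,0]},{"dp":[-0.0385,0.258,-0.18],"delta_rot":[0,0,0]},{"dp":[-0.0385,0.258,-0.18],"delta_rot":[0,0,0]},{"dp":[-0.0385,0.258,-0.18],"delta_rot":[0,0,0]},{"dp":[-0.0385,0.258,-0.18],"delta_rot":[0,0,0]},{"dp":[-0.0385,0.258,-0.18],"delta_rot":[0,0,0]},{"dp":[-0.0385,0.258,-0.18],"delta_rot":[0,0,0]},{"dp":[-0.0385,0.258,-0.18],"delta_rot":[0,0,0]}]'
python3 - <<'E'
from h import *
f=cam("wrist"); o=status.get_obs(); t=o["tcp_pos"]; print(t,o["orientation"],o["grip_width"])
p=proj(f,[[t[0],t[1],t[2]+.02]]); blob(f,p[0],"lid",t[2]+.02,60)
E
```

```text
clock: 23.9
tcp_pos: [0.5654, 0.019, 0.1892]
orientation: [-3.141, -0.003, 0.0]
contact_force: [-0.2, -0.2, -0.4]
grip_width: 0.0366
gripper_force: 40.5
[0.56534931 0.01868543 0.18919933] [-3.14128516e+00 -2.68176347e-03  2.63034400e-04] 0.03648647800857368
lid ctr [567.1  18.9] size [36.7 41.9]
```

```bash
python3 -m handwheel '[{"dp":[0,0.001,0.05],"delta_rot":[0,0,0]},{"dp":[0,0.001,0.08],"delta_rot":[0,0,0]},{"dp":[0,0.001,0.09],"delta_rot":[0,0,0]},{"dp":[0,0.001,0.094],"delta_rot":[0,0,0]},{"dp":[0,0.001,0.094],"delta_rot":[0,0,0]},{"dp":[0,0.001,0.094],"delta_rot":[0,0,0]}]'
python3 -m handwheel '[{"dp":[0,0,0],"delta_rot":[0,0,0]},{"dp":[0,0,0],"delta_rot":[0,0,0]},{"dp":[0,0,0],"delta_rot":[0,0,0]},{"dp":[0,0,0],"delta_rot":[0,0,0]},{"dp":[0,0,-0.04],"delta_rot":[0,0,0]},{"dp":[0,0,-0.09],"delta_rot":[0,0,0]},{"dp":[0,0,-0.13],"delta_rot":[0,0,0]},{"dp":[-0.07,0,-0.13],"delta_rot":[0,0,0]},{"dp":[-0.07,0,-0.13],"delta_rot":[0,0,0]},{"dp":[-0.07,0,-0.13],"delta_rot":[0,0,0]}]' 0.8
python3 - <<'E'
from h import *
f=cam("wrist"); s=cam("scene"); o=status.get_obs(); print(o["tcp_pos"])
p=proj(f,[[.566,.018,.05]])[0].astype(int); print(p)
cv2.imwrite("pics/w7.png",np.hstack([cv2.resize(f["img"][max(p[1]-70,0):p[1]+70,p[0]-110:p[0]+60],(510,420)),cv2.resize(s["img"][180:250,260:308],(288,420))]))
blob(f,proj(f,[[.566,.018,.098]])[0],"lid",.098,34)
t=cam("top")
for q in ([.4437,.2825,.03],[.4434,-.3033,.03]): blob(t,proj(t,[q])[0],"lid",.03,16)
E
```

```text
clock: 24.7
tcp_pos: [0.5662, 0.0166, 0.0964]
orientation: [-3.141, 0.0, -0.003]
contact_force: [-0.8, 0.9, -0.5]
grip_width: 0.0367
gripper_force: 40.5
clock: 25.95
tcp_pos: [0.4952, 0.0164, 0.2256]
orientation: [3.141, -0.0, 0.001]
contact_force: [0.1, -0.4, -0.2]
grip_width: 0.0684
gripper_force: 0.0
[0.49649097 0.01656676 0.22553522]
[280 119]
lid ctr [565.8  16.7] size [37.5 38.6]
lid ctr [443.7 282.5] size [54.1 57.6]
lid ctr [ 443.4 -303.3] size [40.6 38.9]
```

View pics/w7.png

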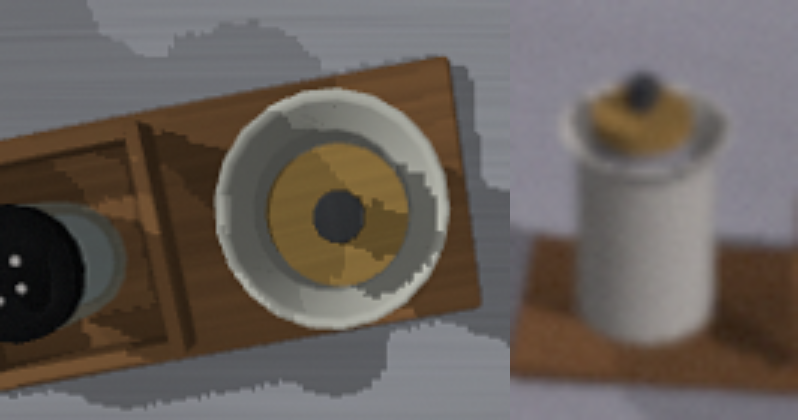

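The knobbed tin sits level at the top of the tube, its lid at crop pixel (338,215). Its size matches a 98 mm height and it is within about 2 mm of the axis. The shaker is upright in the bay, and the square and wide tins have not moved.

```bash
python3 -c "
from bench import r
print(r.hand_in())"
```

```text
the job is handed in; nothing more can be done
None
```

I handed the job in at about 26 s on the robot's clock: the three narrow tins lie flat in the tube with the knobbed one on top, the shaker stands upright in the bay, and the last top picture shows the square and wide tins where they started; the hand-in gave no verdict.

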